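Shut and latch the shrimp tank

TASK

Close up the shrimp tank: push its raised clear cover all the way down with your fingertips, and only then push the sliding latch on the tank's front fully across so that its bolt lies over the cover's tab. Only push: nothing is to be gripped or lifted, and leave the feeding dish, hide, tweezers and air valve standing where they are.

Things in the scene. Friction and masses are not known exactly. Their poses are not given: they have to be found in the camera images.
- plank: fixed teak plank 250 x 640 x 22 mm on the table, bearing everything else; origin at the centre of its underside, x across its width (away from the robot at yaw 0), y along its length, z up
- tank: fixed open glass tank, 140 mm (x) by 200 mm (y), 120 mm high, walls 5 mm, standing on the plank; origin at the centre of its underside, z up. Its front, with the latch, faces its own -x (towards the robot); the cover's hinge runs along its +x rim. A black latch rail 26 mm deep, its top 120 mm up, is fixed along the front from y -95 to +35 mm
- lid (a joint): angle of the clear, grey-framed cover, rad: 0 is shut, level on the rim; grows as it rises about the far rim; 1.57 is upright; stop at 2.0. Starts between 1.1 and 1.75. The hinge is stiff (0.3 N m of friction), so the cover stays where it is left; 1 to 4 N near its free edge moves it. Push on its outer face or edge; keep the fingers off its underside, touched only when gripping or lifting
- lid_hinge (a point): mid point of the hinge line, on the cover's underside, in tank frame (70, 0, 122) mm; its frame turns with the cover: y along the hinge, x pointing from the free edge to the hinge, z out of the cover's outer face (up when shut)
- lid_edge (a point): middle of the cover's free edge on its outer (upper when shut) face; axes as lid_hinge. Cover: 140 mm from hinge to free edge, 204 mm wide, 6 mm thick, about 0.2 kg; at the free edge a flat tab sticks out 20 mm further, 40 mm wide (tank y -10 to +30 mm)
- latch (a joint): travel of the steel slide latch along the tank's own +y, m: 0 fully open, 0.040 fully across (stop). Starts between 0 and 0.006. Moved against about 1.5 N of friction, stays where it is left, no spring. Its bolt lies over the cover's tab from 12 mm of travel on
- latch_tab (a point): point to push, on the -y face of the latch's upright steel tab: 24 mm (x) by 8 mm (y), standing 32 mm above the carriage, at its -y end, nothing of the latch behind it. The rail is 36 mm below this point, the tab's top 12 mm above. At travel 0 it is at tank frame (-86, -85, 156) mm; axes as the tank. Keep the fingers off the tab's +y and narrow x faces, touched only when gripping it
- dish: loose green plastic feeding dish, 60 mm across, on a slender glass stem with a glass foot 56 mm across, 106 mm high in all; origin at the centre of its underside, z up; to be left alone
- hide: loose round white ceramic hide, 80 mm across, 45 mm high; origin at the centre of its underside; to be left alone
- valve: loose black air valve, 34 x 46 mm body with hose stubs to 80 mm along y and a round knob, 43 mm high; origin at the centre of its underside; to be left alone
- tweezers: loose curved steel tweezers lying flat, 140 mm long along y, 6 mm high; origin on the underside near the middle; to be left alone

How it is judged:
By the outcome, as a careful person would: the job done as asked, in the order asked, and still so for the second after the job is handed in, with the robot touching nothing.
It also fails if it takes over 48 s, if anything falls off the work surface, if the arm or the gripper's body presses on something with over 40 N, if the wrist force passes 120 N, or if a joint passes its speed limit or range.

ROBOT

A 6-joint arm with a two-finger parallel gripper is mounted at the origin on the work surface. World frame = base frame: x ahead of the robot, y to its left, z up, the work surface at z = 0. Lengths are in mm, angles in rad, forces in N, time in s.
With the tool pointing down it reaches from about 350 to 975 mm from the base axis. Payload 7.1 kg.
Tool frame: the origin (TCP) lies at the very end of the fingers, on their centre line; the grasp point (between the pads) lies 19 mm behind it (ctrl.tcp_to_grasp is the distance from the TCP to the grasp point, in mm); z points along the fingers, x is the direction in which the jaws open and shut, and the axes are right-handed (so a half turn about z gives the same grasp; the last joint's range is limited). The gripper opens to 88 mm and grips with 3 to 60 N. Pads are 20 mm wide; open, the fingers measure 115 mm over their backs; the gripper's body (75 mm by 178 mm) begins 61 mm behind the grasp point.
Start: joints at [-1.257, 0.423, 1.63, -0, 1.089, -0.019], TCP at [204.199, -590.684, 222.675] pointing down, gripper open.
Joint ranges: [-3, 3], [-0.9, 2.11], [0.09, 2.58], [-1.31, 4.45], [0.11, 2.69], [-2.54, 2.54]. Speed limits (rad/s): [2.39, 2.39, 3.01, 3.14, 3.14, 3.14].

INTERFACE

Orientations are given as a rotation vector (axis times angle).
In Python, from workcell import get_obs, viewer, ctrl, masks_of gives the robot as it stands. The module is installed in compiled form; this text tells all that it offers.
- The arm moves only by the shell command python3 -m inch 'ROWS'. ROWS is JSON, a list of rows, each an object of numbers: "tx", "ty", "tz": the shift along the tool's x, y, z in cm; "ax", "ay", "az": the turn, a rotation vector about the tool's x, y, z in degrees; "jaw": the opening, from 0 (shut) to 1 (fully open). In form: [{"tx": .., "ty": .., "tz": .., "ax": .., "ay": .., "az": .., "jaw": ..}, ...]. A call has 1 to 12 rows; each row shifts and turns the commanded pose from where the row before left it, along the tool's axes as they then stand; what a row does not reach is not made up. A row lasts 1/8 s, in which the tool goes at most 62.5 mm and 10.7 degrees, less where a joint would pass 70% of its speed; a pose out of reach is approached as far as the arm can. A call is refused whole if a number of a shift passes 6.25 or a number of a turn 10.7, either way. A call with a gripper value outside its range is refused whole. The fingers move at their own pace and stop on an object; the grip force is fixed at half the most. Time passes only in rows, so rows that do not move let the fingers close. It gives the time, the measured TCP pose, the force and the opening at its end, in the units of the state.
- get_obs(): the state, without advancing time (a new reading comes with each control period).
- viewer.get_image(name): name is "scene" or "top" or "wrist"; returns (picture, depth): 480x640x3 uint8, red, green, blue; 480x640 float32, mm along the optical axis (not along the pixel's ray), 0 where there is no reading.
- viewer.get_calibration(name): a dict with "fx", "fy", "cx", "cy" (pixels), "rvec" (rotation vector, rad) and "tvec" (3), from world to camera coordinates, as OpenCV has them. Camera axes: x right, y down, z forward; pixel columns grow to the right and rows downward; lengths in mm; the calibration is good to about 2 mm. The wrist camera is an equidistant fisheye: a pixel r from the principal point sees the ray r / f radians off the axis. A picture is of the moment at which its call begins: read the wrist's pose just before it. get_calibration takes no time and is no camera call; for the wrist camera it gives the pose at the moment of the call.
- ctrl.close_job(): hands the job in, once; it reports no verdict.
Trained networks look in the newest picture that a camera, given by its name, has taken for a name from the list of things; names that differ only in an ending like _2 or _b are one class to them, and where a whole thing is asked for, a point or a joint stands for the part that bears it (a point fixed in the world has none). Each returns a list of dicts, best first, with "score" (0 to 1); they miss things now and then, are a little off and sometimes report something else, mostly with a low value. They report only what shows in the picture. A call takes as long as a camera call.
- masks_of(camera, thing): "pixels" (480x640 bool, what is visible of it) and "location" ([column, row] in pixels, amid what is visible of it).
The state is a dict: "t": time; "qpos": joint angles; "qvel": joint speeds; "joint_torque": joint torques, N m; "ee_pos": TCP position; "orientation": TCP orientation; "ft_force": force on the tool from outside, world axes, zero at the start; "moment": the same for the moment, N m; "width": finger opening in mm.
Only numpy, scipy, OpenCV 4.12 (cv2) and the standard library are available. Lean on these libraries where they do the work, as an engineer would, in place of code of your own. Each camera call takes 0.05 s, during which the arm holds its last target. There are 200 camera calls.

## Working session

There is one attempt and no reset: what is moved stays moved. The work goes in short steps, Python scripts to look and compute and a shell command to move; the robot and the scene stay as the last step left them, time stands still between calls to the robot, and variables do not carry over. Pictures are saved under pics/ and viewed, about 8 in all and at most 12, crops included, and the job is handed in when it is done.

```bash
mkdir -p pics; cat > h.py <<'E'
import numpy as np,cv2
from workcell import get_obs,viewer,ctrl,masks_of
from scipy.spatial.transform import Rotation as R
def cam(n):
    c=viewer.get_calibration(n);M=R.from_rotvec(np.ravel(c["rvec"])).as_matrix();return c,M,np.ravel(c["tvec"])
def proj(n,P):
    c,M,t=cam(n);q=np.atleast_2d(P)@M.T+t
    return np.c_[c["fx"]*q[:,0]/q[:,2]+c["cx"],c["fy"]*q[:,1]/q[:,2]+c["cy"]]
def cloud(n,d,mask):
    c,M,t=cam(n);v,u=np.nonzero(mask&(d>0));z=d[v,u]
    return (np.c_[(u-c["cx"])/c["fx"]*z,(v-c["cy"])/c["fy"]*z,z]-t)@M
def save(n,im): cv2.imwrite("pics/"+n,im[:,:,::-1])
E
python3 - <<'E'
from h import *
for n in("scene","top"):
    im,d=viewer.get_image(n);save(n+"0.png",im);np.savez(n+"0.npz",im=im,d=d)
    for th in("plank","tank","lid","latch","dish","hide","valve","tweezers"):
        m=masks_of(n,th)
        for k in m[:1]:
            P=cloud(n,d,k["pixels"]);np.save(f"m_{n}_{th}.npy",k["pixels"])
            print(n,th,round(k["score"],2),np.round(k["location"]),k["pixels"].sum(),np.round(np.median(P,0)) if len(P) else None,np.round(np.percentile(P,[2,98],axis=0)).tolist() if len(P) else None)
    c,M,t=cam(n);print("campos",-M.T@t)
print(get_obs())
E
```

```text
scene plank 0.64 [249. 395.] 22329 [551. 295.  21.] [[432.0, -182.0, 18.0], [678.0, 436.0, 23.0]]
scene tank 0.58 [280. 299.] 17651 [564. 162.  97.] [[471.0, 58.0, 29.0], [634.0, 263.0, 270.0]]
scene lid 0.59 [250. 245.] 935 [573. 224. 269.] [[561.0, 62.0, 144.0], [633.0, 265.0, 289.0]]
scene latch 0.79 [353. 255.] 723 [481.  81. 158.] [[470.0, 67.0, 149.0], [495.0, 128.0, 189.0]]
scene dish 0.66 [267. 432.] 3105 [488. 354. 114.] [[463.0, 327.0, 24.0], [514.0, 379.0, 128.0]]
scene hide 0.76 [303. 213.] 1217 [644. -90.  55.] [[614.0, -133.0, 23.0], [681.0, -70.0, 68.0]]
scene valve 0.88 [187. 416.] 1042 [606. 363.  43.] [[589.0, 326.0, 25.0], [631.0, 387.0, 65.0]]
scene tweezers 0.49 [359. 215.] 175 [ 547. -158.   26.] [[528.0, -193.0, 22.0], [570.0, -113.0, 29.0]]
campos [324.27209491 593.72896439 679.06181511]
top plank 0.8 [337. 245.] 26885 [567.  22.  23.] [[434.0, -195.0, 19.0], [711.0, 424.0, 26.0]]
top tank 0.87 [259. 241.] 13380 [565. 157. 112.] [[472.0, 57.0, 46.0], [634.0, 256.0, 274.0]]
top lid 0.94 [246. 206.] 3615 [596. 162. 232.] [[564.0, 63.0, 150.0], [639.0, 258.0, 289
[... 389 characters left out ...]
os [433.57812823  51.48519711 981.33431988]
{'t': 0.9, 'qpos': array([-1.25694803e+00,  4.23096100e-01,  1.62989223e+00,  2.28422009e-06,
        1.08860718e+00, -1.90242235e-02]), 'qvel': array([ 0.0006111 , -0.00030968,  0.0005933 , -0.0002675 , -0.00070693,
        0.00020349]), 'joint_torque': array([-7.75104982e-04, -5.44571936e+01, -2.74055046e+01,  6.43640407e-02,
        1.65960949e-02, -6.47024365e-06]), 'ee_pos': array([ 204.2309692 , -590.67587369,  222.68055519]), 'orientation': array([-2.55876444e+00,  1.82271995e+00,  1.71884716e-06]), 'ft_force': array([-0.20675234,  0.1132611 ,  0.86800717]), 'moment': array([ 0.01893606, -0.00303815, -0.01148098]), 'width': 88.0212425713486}
```

```bash
python3 - <<'E'
from h import *
for n in("scene","top"):
    z=np.load(n+"0.npz");d=z["d"]
    # plank yaw from mask
    P=cloud(n,d,np.load(f"m_{n}_plank.npy"));P=P[(P[:,2]>16)&(P[:,2]<26)]
    r=cv2.minAreaRect(P[:,:2].astype(np.float32));print(n,"plank",r)
    for z0,z1 in((135,147),):
        P=cloud(n,d,np.load(f"m_{n}_tank.npy"));Q=P[(P[:,2]>z0)&(P[:,2]<z1)]
        print(len(Q),cv2.minAreaRect(Q[:,:2].astype(np.float32)),Q.min(0),Q.max(0))
    P=cloud(n,d,np.load(f"m_{n}_lid.npy"));P=P[(P[:,2]>200)]
    c=P.mean(0);u,s,v=np.linalg.svd(P-c);print("lid",c,s,v)
    P=cloud(n,d,np.load(f"m_{n}_latch.npy"));Q=P[P[:,2]>172];print("tab",Q.mean(0),Q.min(0),Q.max(0),cv2.minAreaRect(Q[:,:2].astype(np.float32)))
E
```

```text
scene plank ((572.337890625, 116.28446960449219), (249.85980224609375, 639.3697509765625), 6.311468124389648)
3610 ((550.974609375, 155.86155700683594), (176.2152099609375, 211.75485229492188), 4.792056560516357) [460.81624573  46.27890102 135.00209507] [641.24739155 267.56316748 146.88514645]
lid [572.2984771  197.11046853 263.83038082] [1756.32812436  554.44984446   51.992453  ] [[-0.00458028  0.98483062 -0.17345797]
 [-0.44926654  0.15294158  0.88020932]
 [-0.89338603 -0.08196047 -0.44175093]]
tab [483.23610637  71.98733273 182.6079435 ] [471.72598724  64.85949498 172.15387113] [495.40103164  75.73114258 190.43546158] ((483.78375244140625, 70.5843734741211), (23.635013580322266, 9.777517318725586), 4.268983840942383)
top plank ((573.8942260742188, 114.47296142578125), (250.21839904785156, 640.5636596679688), 6.305002689361572)
2291 ((552.6718139648438, 155.97564697265625), (177.12762451171875, 208.61288452148438), 5.227539539337158) [461.63220237  46.89160453 135.03183627] [648.19526329 262.49571795 146.99184936]
lid [587.1476926  159.76221793 249.06003429] [2920.75956943 1423.49621802   71.85469632] [[-0.09361225  0.99560752  0.00155637]
 [-0.46609741 -0.04520617  0.88357773]
 [ 0.87976699  0.08198828  0.46828193]]
tab [483.97483132  68.6438646  189.89990754] [472.73245796  63.88976049 174.71901083] [495.42060497  73.16343237 193.344358  ] ((484.2253723144531, 68.69206237792969), (22.601064682006836, 7.910998344421387), 5.6063103675842285)
```

View pics/scene0.png

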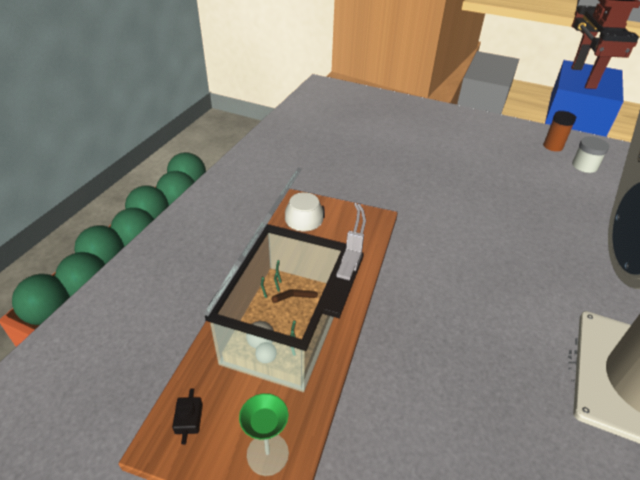

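View pics/top0.png

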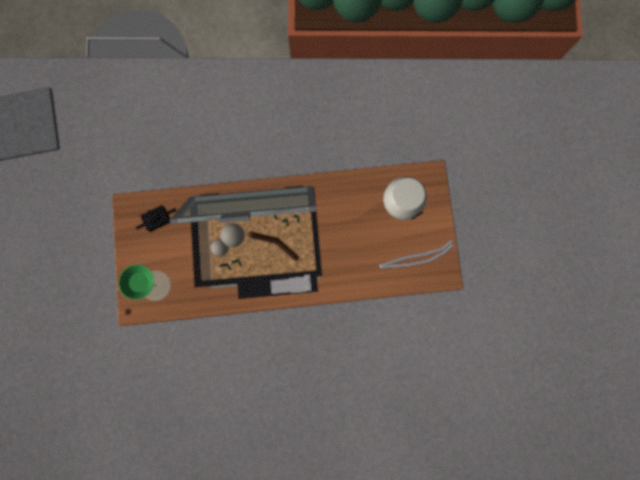

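```bash
python3 -m inch '[{"tz":-6,"az":6.8,"jaw":0},{"tz":-6,"az":6.9,"jaw":0},{"tx":-4.7,"ty":-3.4,"jaw":0},{"tx":-4.7,"ty":-3.4,"jaw":0},{"tx":-4.7,"ty":-3.4,"jaw":0},{"tx":-4.7,"ty":-3.4,"jaw":0},{"tx":-4.7,"ty":-3.4,"jaw":0},{"tx":-4.7,"ty":-3.4,"jaw":0},{"tx":-4.7,"ty":-3.4,"jaw":0},{"tx":-4.7,"ty":-3.4,"jaw":0},{"tx":-4.7,"ty":-3.4,"jaw":0},{"tx":-4.7,"ty":-3.4,"jaw":0}]'
```

```text
$[0]: bad value
```

```bash
python3 -m inch '[{"tx":0,"ty":0,"tz":-6,"ax":0,"ay":0,"az":6.8,"jaw":0},{"tx":0,"ty":0,"tz":-6,"ax":0,"ay":0,"az":6.9,"jaw":0},{"tx":-4.7,"ty":-3.4,"tz":0,"ax":0,"ay":0,"az":0,"jaw":0},{"tx":-4.7,"ty":-3.4,"tz":0,"ax":0,"ay":0,"az":0,"jaw":0},{"tx":-4.7,"ty":-3.4,"tz":0,"ax":0,"ay":0,"az":0,"jaw":0},{"tx":-4.7,"ty":-3.4,"tz":0,"ax":0,"ay":0,"az":0,"jaw":0},{"tx":-4.7,"ty":-3.4,"tz":0,"ax":0,"ay":0,"az":0,"jaw":0},{"tx":-4.7,"ty":-3.4,"tz":0,"ax":0,"ay":0,"az":0,"jaw":0},{"tx":-4.7,"ty":-3.4,"tz":0,"ax":0,"ay":0,"az":0,"jaw":0},{"tx":-4.7,"ty":-3.4,"tz":0,"ax":0,"ay":0,"az":0,"jaw":0},{"tx":-4.7,"ty":-3.4,"tz":0,"ax":0,"ay":0,"az":0,"jaw":0},{"tx":-4.7,"ty":-3.4,"tz":0,"ax":0,"ay":0,"az":0,"jaw":0}]'
```

```text
t: 2.4
ee_pos: [499.5, -89.2, 343.0]
orientation: [-2.323, 2.115, -0.001]
ft_force: [0.4, -0.7, -0.4]
width: 0.5
```

```bash
python3 -m inch '[{"tx":-4.8,"ty":-3.1,"tz":0,"ax":0,"ay":0,"az":0,"jaw":0},{"tx":-4.8,"ty":-3.1,"tz":0,"ax":0,"ay":0,"az":0,"jaw":0},{"tx":-4.8,"ty":-3.1,"tz":0,"ax":0,"ay":0,"az":0,"jaw":0},{"tx":-4.8,"ty":-3.1,"tz":0,"ax":0,"ay":0,"az":0,"jaw":0},{"tx":-4.8,"ty":-3.1,"tz":0,"ax":0,"ay":0,"az":0,"jaw":0},{"tx":0,"ty":0,"tz":4,"ax":0,"ay":0,"az":0,"jaw":0},{"tx":0,"ty":0,"tz":4.2,"ax":0,"ay":0,"az":0,"jaw":0},{"tx":0,"ty":0,"tz":0,"ax":0,"ay":0,"az":0,"jaw":0}]'
python3 - <<'E'
from h import *
a,d=viewer.get_image("scene");b,_=viewer.get_image("wrist")
save("v1.png",np.hstack([cv2.resize(a[60:420,100:420],(400,450)),cv2.resize(b,(400,450))]))
o=get_obs();print(o["t"],o["ee_pos"],o["ft_force"])
E
```

```text
t: 3.4
ee_pos: [628.4, 162.2, 257.3]
orientation: [2.319, -2.111, -0.006]
ft_force: [0.1, 0.6, 0.3]
width: 0.7
3.5 [631.10575365 162.53635332 261.6945359 ] [ 0.01910909 -0.0119054   0.90832655]
```

View pics/v1.png

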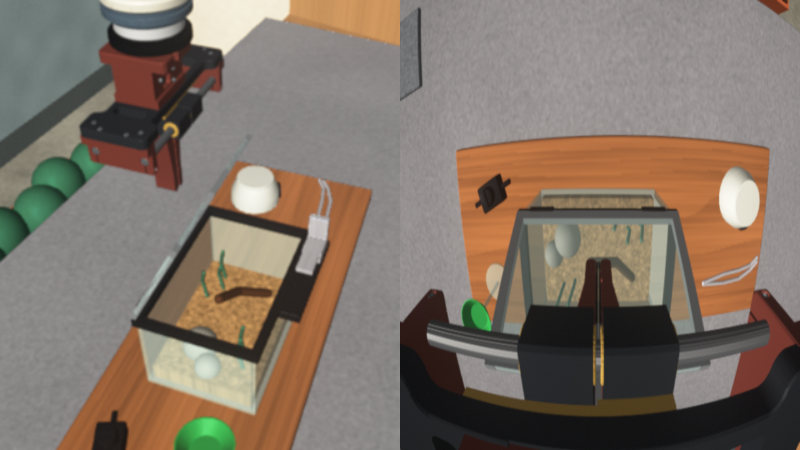

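```bash
python3 -m inch '[{"tx":0,"ty":2,"tz":0.25,"ax":0,"ay":0,"az":0,"jaw":0},{"tx":0,"ty":1.9,"tz":0.25,"ax":0,"ay":0,"az":0,"jaw":0},{"tx":0,"ty":0.9,"tz":0.4,"ax":0,"ay":0,"az":0,"jaw":0},{"tx":0,"ty":0.9,"tz":0.4,"ax":0,"ay":0,"az":0,"jaw":0},{"tx":0,"ty":0.8,"tz":0.5,"ax":0,"ay":0,"az":0,"jaw":0},{"tx":0,"ty":0.7,"tz":0.6,"ax":0,"ay":0,"az":0,"jaw":0}]'
python3 - <<'E'
from h import *
a,d=viewer.get_image("scene");b,_=viewer.get_image("wrist")
save("v2.png",np.hstack([cv2.resize(a[60:420,100:420],(400,450)),cv2.resize(b,(400,450))]))
o=get_obs();print(o["t"],o["ee_pos"],o["ft_force"])
E
```

```text
t: 4.25
ee_pos: [558.6, 155.7, 236.5]
orientation: [-2.323, 2.115, -0.0]
ft_force: [2.0, 0.2, 2.2]
width: 0.4
4.35 [557.61109576 155.58872174 235.63623426] [-0.80638964  0.33266369 -0.11530378]
```

View pics/v2.png

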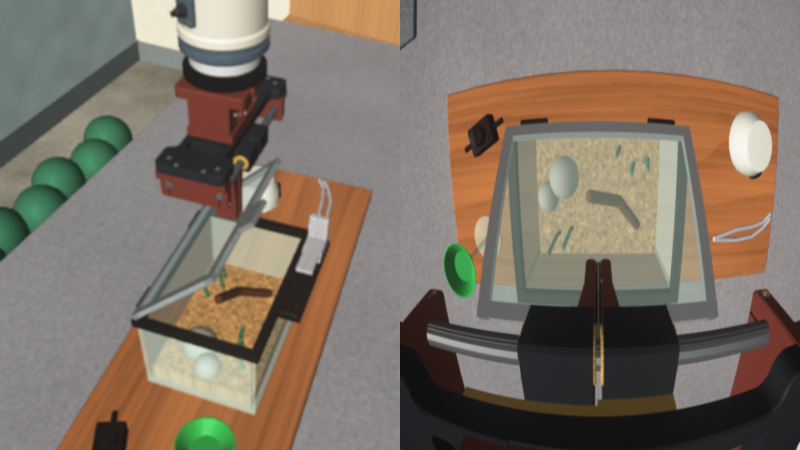

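The cover is following the fingertips (about 0.8 rad, fingers on its outer face). Continuing the arc.

```bash
python3 -m inch '[{"tx":0,"ty":0.6,"tz":0.6,"ax":0,"ay":0,"az":0,"jaw":0},{"tx":0,"ty":0.6,"tz":0.6,"ax":0,"ay":0,"az":0,"jaw":0},{"tx":0,"ty":0.5,"tz":0.75,"ax":0,"ay":0,"az":0,"jaw":0},{"tx":0,"ty":0.5,"tz":0.75,"ax":0,"ay":0,"az":0,"jaw":0},{"tx":0,"ty":0.4,"tz":0.85,"ax":0,"ay":0,"az":0,"jaw":0},{"tx":0,"ty":0.4,"tz":0.85,"ax":0,"ay":0,"az":0,"jaw":0},{"tx":0,"ty":0.3,"tz":0.9,"ax":0,"ay":0,"az":0,"jaw":0},{"tx":0,"ty":0.3,"tz":0.9,"ax":0,"ay":0,"az":0,"jaw":0},{"tx":0,"ty":0.1,"tz":0.6,"ax":0,"ay":0,"az":0,"jaw":0},{"tx":0,"ty":0.1,"tz":0.6,"ax":0,"ay":0,"az":0,"jaw":0}]' && python3 -m inch '[{"tx":0,"ty":0,"tz":0.4,"ax":0,"ay":0,"az":0,"jaw":0},{"tx":0,"ty":0,"tz":0.4,"ax":0,"ay":0,"az":0,"jaw":0},{"tx":0,"ty":0,"tz":0.2,"ax":0,"ay":0,"az":0,"jaw":0},{"tx":0,"ty":0,"tz":0,"ax":0,"ay":0,"az":0,"jaw":0}]'
```

```text
t: 5.6
ee_pos: [520.9, 152.2, 162.2]
orientation: [2.323, -2.115, -0.0]
ft_force: [-1.3, -0.0, 1.7]
width: 0.5
t: 6.1
ee_pos: [521.2, 152.2, 152.6]
orientation: [-2.323, 2.115, -0.0]
ft_force: [-0.1, 0.4, 0.1]
width: 0.6
```

```bash
python3 -m inch '[{"tx":0,"ty":0,"tz":0.15,"ax":0,"ay":0,"az":0,"jaw":0},{"tx":0,"ty":0,"tz":0.1,"ax":0,"ay":0,"az":0,"jaw":0},{"tx":0,"ty":0,"tz":0,"ax":0,"ay":0,"az":0,"jaw":0}]'; python3 -m inch '[{"tx":0,"ty":0,"tz":0.1,"ax":0,"ay":0,"az":0,"jaw":0},{"tx":0,"ty":0,"tz":0,"ax":0,"ay":0,"az":0,"jaw":0}]'
```

```text
t: 6.48
ee_pos: [521.3, 152.2, 150.4]
orientation: [-2.323, 2.115, -0.0]
ft_force: [-0.6, 0.1, 3.0]
width: 0.6
t: 6.72
ee_pos: [521.3, 152.3, 150.2]
orientation: [-2.323, 2.115, -0.001]
ft_force: [-3.3, -1.4, 11.1]
width: 0.3
```

```bash
python3 -m inch '[{"tx":0,"ty":0,"tz":0.05,"ax":0,"ay":0,"az":0,"jaw":0},{"tx":0,"ty":0,"tz":0,"ax":0,"ay":0,"az":0,"jaw":0}]'; python3 -m inch '[{"tx":0,"ty":0,"tz":-4,"ax":0,"ay":0,"az":0,"jaw":0},{"tx":0,"ty":0,"tz":-4,"ax":0,"ay":0,"az":0,"jaw":0},{"tx":4.2,"ty":1.5,"tz":0,"ax":0,"ay":0,"az":0,"jaw":0},{"tx":4.2,"ty":1.5,"tz":0,"ax":0,"ay":0,"az":0,"jaw":0},{"tx":4.2,"ty":1.5,"tz":0,"ax":0,"ay":0,"az":0,"jaw":0},{"tx":0,"ty":0,"tz":0,"ax":0,"ay":0,"az":0,"jaw":0}]'
python3 - <<'E'
from h import *
a,d=viewer.get_image("scene")
m=masks_of("scene","latch");P=cloud("scene",d,m[0]["pixels"]);print(m[0]["score"]);Q=P[P[:,2]>172];print("tab",len(Q),Q.mean(0),Q.min(0),Q.max(0))
m=masks_of("scene","lid");P=cloud("scene",d,m[0]["pixels"]);print("lid",m[0]["score"],np.percentile(P[:,2],[1,5,25,50,75,95,99]))
b,d=viewer.get_image("top");m=masks_of("top","lid");P=cloud("top",d,m[0]["pixels"]);print("lid",m[0]["score"],np.percentile(P[:,2],[1,5,25,50,75,95,99]))
save("v3.png",np.hstack([cv2.resize(a[180:380,180:400],(440,400)),cv2.resize(b[170:310,170:340],(360,300),interpolation=cv2.INTER_CUBIC).copy() if 0 else cv2.resize(b[150:310,170:340],(340,400))]))
o=get_obs();p=o["ee_pos"];print(o["t"],p,o["ft_force"],R.from_euler("z",-5.3,degrees=True).apply(p-[562.3,157,22]))
E
```

```text
t: 6.98
ee_pos: [521.4, 152.3, 150.2]
orientation: [-2.323, 2.114, -0.001]
ft_force: [-4.3, -0.7, 15.6]
width: 0.3
t: 7.72
ee_pos: [487.2, 20.5, 228.6]
orientation: [2.319, -2.119, -0.0]
ft_force: [1.1, 0.3, -0.0]
width: 0.4
0.56
tab 183 [483.54285098  71.94378781 182.52139615] [471.87235858  65.25902953 172.19583743] [495.76655178  75.5681377  191.14440241]
lid 0.63 [145.14465603 147.38473871 148.44442953 149.06753131 149.69455183
 150.59411284 151.20196912]
lid 0.95 [147.01090589 148.15640703 149.58683247 150.57724039 151.53294659
 152.97304624 154.0706871 ]
7.975 [488.42434081  23.38734649 228.66058833] [ 0.80343989 -0.22417703  0.45231948] [ -85.90169775 -126.21748105  206.66058833]
```

View pics/v3.png

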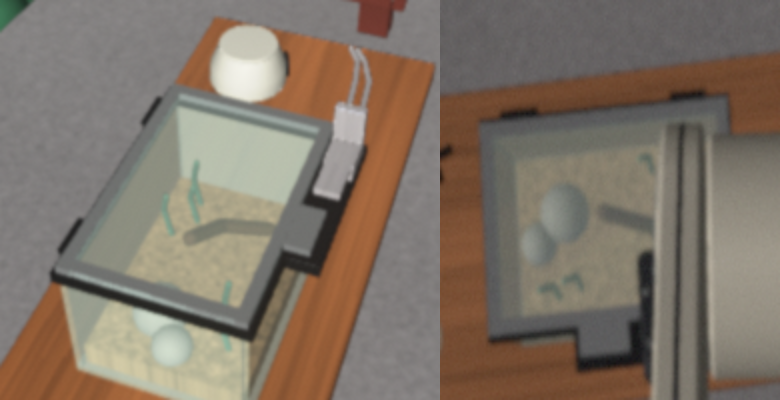

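Picture: cover flush on the rim, its tab in place at left-image (300,230); latch still open with its upright at (348,122). Now the latch.

```bash
python3 -m inch '[{"tx":0,"ty":0,"tz":3,"ax":0,"ay":0,"az":0,"jaw":0},{"tx":0,"ty":0,"tz":3,"ax":0,"ay":0,"az":0,"jaw":0},{"tx":-1,"ty":0,"tz":0,"ax":0,"ay":0,"az":0,"jaw":0},{"tx":-0.8,"ty":0,"tz":0,"ax":0,"ay":0,"az":0,"jaw":0},{"tx":-0.5,"ty":0,"tz":0,"ax":0,"ay":0,"az":0,"jaw":0},{"tx":0,"ty":0,"tz":0,"ax":0,"ay":0,"az":0,"jaw":0}]' && python3 -m inch '[{"tx":-0.5,"ty":0,"tz":0,"ax":0,"ay":0,"az":0,"jaw":0},{"tx":-0.5,"ty":0,"tz":0,"ax":0,"ay":0,"az":0,"jaw":0},{"tx":-0.5,"ty":0,"tz":0,"ax":0,"ay":0,"az":0,"jaw":0},{"tx":-0.5,"ty":0,"tz":0,"ax":0,"ay":0,"az":0,"jaw":0}]'
python3 - <<'E'
from h import *
a,d=viewer.get_image("scene");save("v4.png",cv2.resize(a[180:380,180:400],(660,600)))
o=get_obs();p=o["ee_pos"];print(o["t"],p,o["ft_force"],R.from_euler("z",-5.3,degrees=True).apply(p-[562.3,157,22]))
E
```

```text
t: 8.72
ee_pos: [486.5, 46.1, 169.6]
orientation: [-2.323, 2.113, -0.002]
ft_force: [-0.2, 0.2, 0.1]
width: 0.5
t: 9.22
ee_pos: [484.1, 65.6, 168.8]
orientation: [-2.323, 2.115, -0.0]
ft_force: [0.4, -1.2, 0.5]
width: 0.6
9.275 [484.06247527  65.98131359 168.72264638] [ 0.09935548 -0.26805986  0.52317708] [-86.31048523 -83.40270793 146.72264638]
```

View pics/v4.png

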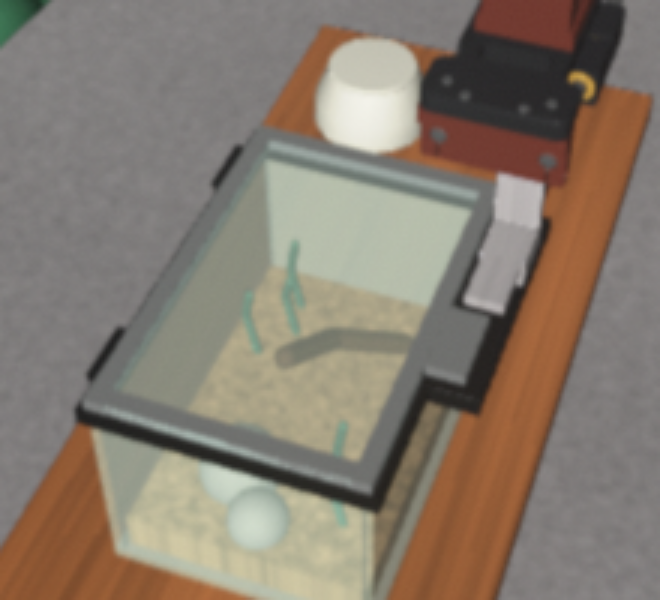

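The finger is behind the upright and the latch has moved to just before the cover's tab. Pushing on.

```bash
python3 -m inch '[{"tx":-0.5,"ty":0,"tz":0,"ax":0,"ay":0,"az":0,"jaw":0},{"tx":-0.5,"ty":0,"tz":0,"ax":0,"ay":0,"az":0,"jaw":0},{"tx":-0.5,"ty":0,"tz":0,"ax":0,"ay":0,"az":0,"jaw":0},{"tx":-0.4,"ty":0,"tz":0,"ax":0,"ay":0,"az":0,"jaw":0},{"tx":0,"ty":0,"tz":0,"ax":0,"ay":0,"az":0,"jaw":0}]' && python3 -m inch '[{"tx":-0.2,"ty":0,"tz":0,"ax":0,"ay":0,"az":0,"jaw":0},{"tx":-0.2,"ty":0,"tz":0,"ax":0,"ay":0,"az":0,"jaw":0},{"tx":0,"ty":0,"tz":0,"ax":0,"ay":0,"az":0,"jaw":0}]'
```

```text
t: 9.9
ee_pos: [482.1, 84.7, 168.6]
orientation: [2.323, -2.115, -0.001]
ft_force: [-0.0, -0.3, -0.5]
width: 0.4
t: 10.28
ee_pos: [481.7, 88.4, 168.6]
orientation: [2.323, -2.115, -0.001]
ft_force: [-0.0, -0.3, -0.9]
width: 0.4
```

```bash
python3 -m inch '[{"tx":-0.2,"ty":0,"tz":0,"ax":0,"ay":0,"az":0,"jaw":0},{"tx":-0.2,"ty":0,"tz":0,"ax":0,"ay":0,"az":0,"jaw":0},{"tx":0,"ty":0,"tz":0,"ax":0,"ay":0,"az":0,"jaw":0}]' && python3 -m inch '[{"tx":-0.15,"ty":0,"tz":0,"ax":0,"ay":0,"az":0,"jaw":0},{"tx":-0.1,"ty":0,"tz":0,"ax":0,"ay":0,"az":0,"jaw":0},{"tx":0,"ty":0,"tz":0,"ax":0,"ay":0,"az":0,"jaw":0}]'
python3 - <<'E'
from h import *
a,d=viewer.get_image("scene");save("v5.png",cv2.resize(a[180:380,180:400],(660,600)))
m=masks_of("scene","latch");P=cloud("scene",d,m[0]["pixels"]);Q=P[P[:,2]>174];print("tab",len(Q),Q.mean(0),Q.min(0),Q.max(0))
E
```

```text
t: 10.65
ee_pos: [481.5, 92.4, 168.6]
orientation: [-2.323, 2.115, 0.0]
ft_force: [0.3, -0.5, -0.7]
width: 0.5
t: 11.02
ee_pos: [481.3, 94.8, 168.7]
orientation: [2.323, -2.115, -0.0]
ft_force: [-0.4, -2.2, 0.7]
width: 0.6
tab 11 [489.98062326 176.94904211 251.7002358 ] [473.74567442 174.63891258 247.89616388] [506.14392096 183.55516934 272.51369366]
```

View pics/v5.png

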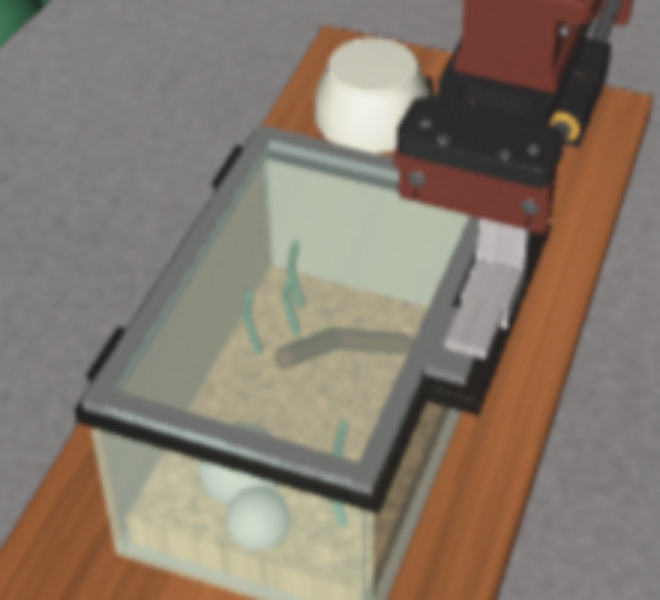

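The bolt is now over the cover's tab (470,330). Pressing on to feel the stop.

```bash
for i in 1; do python3 -m inch '[{"tx":-0.2,"ty":0,"tz":0,"ax":0,"ay":0,"az":0,"jaw":0},{"tx":0,"ty":0,"tz":0,"ax":0,"ay":0,"az":0,"jaw":0}]'; done; python3 -m inch '[{"tx":-0.2,"ty":0,"tz":0,"ax":0,"ay":0,"az":0,"jaw":0},{"tx":0,"ty":0,"tz":0,"ax":0,"ay":0,"az":0,"jaw":0}]'
```

```text
t: 11.38
ee_pos: [481.2, 94.9, 168.7]
orientation: [2.322, -2.112, 0.004]
ft_force: [-0.3, -12.6, 0.7]
width: 0.2
t: 11.62
ee_pos: [481.2, 95.1, 168.8]
orientation: [2.322, -2.11, 0.007]
ft_force: [1.8, -24.3, 2.2]
width: 0.6
```

```bash
python3 -m inch '[{"tx":2,"ty":0,"tz":0,"ax":0,"ay":0,"az":0,"jaw":0},{"tx":4,"ty":0,"tz":0,"ax":0,"ay":0,"az":0,"jaw":0},{"tx":0,"ty":0,"tz":-5,"ax":0,"ay":0,"az":0,"jaw":0},{"tx":3,"ty":0,"tz":-5,"ax":0,"ay":0,"az":0,"jaw":0},{"tx":6,"ty":0,"tz":-1,"ax":0,"ay":0,"az":0,"jaw":0},{"tx":6,"ty":0,"tz":0,"ax":0,"ay":0,"az":0,"jaw":0},{"tx":0,"ty":0,"tz":0,"ax":0,"ay":0,"az":0,"jaw":0},{"tx":0,"ty":0,"tz":0,"ax":0,"ay":0,"az":0,"jaw":0}]'
python3 - <<'E'
from h import *
for n in("scene","top"):
    im,d=viewer.get_image(n)
    if n=="scene":save("v6.png",im)
    for th in("dish","hide","valve","tweezers","lid","latch"):
        m=masks_of(n,th)
        if not m:continue
        P=cloud(n,d,m[0]["pixels"]);print(n,th,round(m[0]["score"],2),np.round(np.median(P,0)))
        if th=="latch":Q=P[P[:,2]>174];print("tab",len(Q),Q.mean(0))
print(get_obs()["ft_force"])
E
```

```text
t: 12.62
ee_pos: [500.4, -110.0, 278.5]
orientation: [-2.322, 2.116, 0.001]
ft_force: [-0.5, -0.1, 0.9]
width: 0.4
scene dish 0.77 [488. 354. 114.]
scene hide 0.89 [644. -90.  55.]
scene valve 0.75 [606. 363.  43.]
scene tweezers 0.68 [ 536. -121.   26.]
scene lid 0.68 [558. 175. 149.]
scene latch 0.92 [477. 121. 158.]
tab 169 [479.7664609  110.7999641  184.02950699]
top dish 0.93 [489. 351. 116.]
top hide 0.71 [ 647. -105.   66.]
top valve 0.6 [609. 351.  45.]
top tweezers 0.61 [ 533. -123.   28.]
top lid 0.67 [560. 158. 151.]
top latch 0.84 [479. 131. 159.]
tab 93 [480.8782178  107.37508319 188.98124086]
[0.85681475 0.43247196 0.28170743]
```

View pics/v6.png

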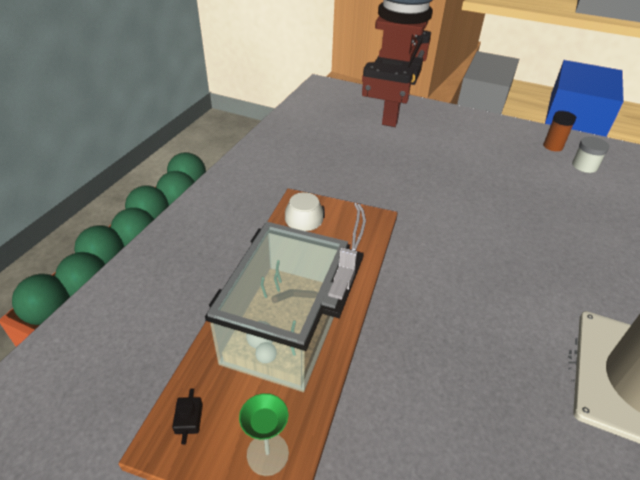

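Cover flush, bolt over its tab, latch moved about 39 mm to a hard stop, and the dish, hide, valve and tweezers where they were.

```bash
python3 -c "
from workcell import ctrl
print(ctrl.close_job())"
```

```text
the job is handed in; nothing more can be done
None
```

The tank is closed and latched, and I handed the job in at about 13.5 s of the 48 s allowed. I pushed the cover down along its arc with the closed fingertips on its outer face. Only then did I push the latch across from behind its upright tab.

- **Cover:** the push ended on a firm stop at about 15 N. Depth readings of the cover afterwards gave 149–151 mm, against 150 mm expected when shut.
- **Latch:** it ended on a hard stop at about 24 N. The upright tab had moved about 39 mm in both camera views, and the last picture shows the bolt over the cover's tab.
- **Bystanders:** the dish and valve measured within 2 mm of where they started in both views. The hide matched in the scene view, and had no starting top-view reading to compare. The tweezers' median shifted by about 10–40 mm between readings. I put this down to differing network masks, because they look unmoved in the picture and the arm never came near them.
- **At hand-in:** the arm stood clear, with wrist force under about 1 N.

The first move command was refused because its rows left out some keys; nothing moved, and I resent it with every key filled in.

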